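# Unstack the sanding blocks and park each on its own cradle

## Task

Sanding is done: take the stack of four sanding blocks apart, parking the two upper blocks before you move the lower two, each on the cradle of its own colour, lying flat on its dark sole, lengthwise between the two end stops and not sticking out over the plate's long sides. Leave the roll of tape and the screw tin where they are.

Things in the scene. Friction and masses are not known exactly. Their poses are not given: they have to be found in the camera images.
- block_red: red sanding block, loose: plain bar 34 mm wide (its x), 130 long (y), 36 high (z), 0.12 to 0.22 kg; lowest 5 mm a dark abrasive sole, the rest red, a black line along the top. Origin: centre of its underside, z up. Stack, on a 3 mm rubber mat: red and blue parallel (either side), centre lines 76 mm apart; across on them green and white (either side), also 76 mm apart.
- block_blue: blue sanding block, loose: plain bar 34 mm wide (its x), 130 long (y), 36 high (z), 0.12 to 0.22 kg; lowest 5 mm a dark abrasive sole, the rest blue, a black line along the top. Origin: centre of its underside, z up. Stack, on a 3 mm rubber mat: red and blue parallel (either side), centre lines 76 mm apart; across on them green and white (either side), also 76 mm apart.
- block_green: green sanding block, loose: plain bar 34 mm wide (its x), 130 long (y), 36 high (z), 0.12 to 0.22 kg; lowest 5 mm a dark abrasive sole, the rest green, a black line along the top. Origin: centre of its underside, z up. Stack, on a 3 mm rubber mat: red and blue parallel (either side), centre lines 76 mm apart; across on them green and white (either side), also 76 mm apart.
- block_white: white sanding block, loose: plain bar 34 mm wide (its x), 130 long (y), 36 high (z), 0.12 to 0.22 kg; lowest 5 mm a dark abrasive sole, the rest white, a black line along the top. Origin: centre of its underside, z up. Stack, on a 3 mm rubber mat: red and blue parallel (either side), centre lines 76 mm apart; across on them green and white (either side), also 76 mm apart.
- cradle_red: red cradle, fixed to the bench: flat red plate 60 mm wide (its x), 166 long (y), 6 thick, with a plywood stop 8 mm thick, reaching 14 mm above the bench, across each end; 150 mm clear between the stops, long sides open. Origin: centre of its underside, on the bench. A parked block rests on the plate, its y along the cradle's y (either way round).
- cradle_blue: blue cradle, fixed to the bench: flat blue plate 60 mm wide (its x), 166 long (y), 6 thick, with a plywood stop 8 mm thick, reaching 14 mm above the bench, across each end; 150 mm clear between the stops, long sides open. Origin: centre of its underside, on the bench. A parked block rests on the plate, its y along the cradle's y (either way round).
- cradle_green: green cradle, fixed to the bench: flat green plate 60 mm wide (its x), 166 long (y), 6 thick, with a plywood stop 8 mm thick, reaching 14 mm above the bench, across each end; 150 mm clear between the stops, long sides open. Origin: centre of its underside, on the bench. A parked block rests on the plate, its y along the cradle's y (either way round).
- cradle_white: white cradle, fixed to the bench: flat white plate 60 mm wide (its x), 166 long (y), 6 thick, with a plywood stop 8 mm thick, reaching 14 mm above the bench, across each end; 150 mm clear between the stops, long sides open. Origin: centre of its underside, on the bench. A parked block rests on the plate, its y along the cradle's y (either way round).
- tape: bystander: off-white, paper-coloured roll of masking tape lying flat, loose, 96 mm across, 76 mm hole, 24 mm high. Origin: centre of its underside. Stays where it is.
- tin: bystander: round steel screw tin with brass lid, loose, 72 mm across, 58 mm high, about 0.45 kg, standing upright. Origin: centre of its underside. Stays where it is.
Things that resemble listed ones, but are neither listed nor needed, are in the scene too. Several things have the shape of the block_white; the one meant has the colours described above. There is more than one size of the block_blue; the one meant has the size given above.

How it is judged (in metres and radians):
On the way:
1. both upper blocks, green and white, are off the stack and on their cradles while red and blue still lie where they were stacked (x of block_green in the frame of cradle_green between -0.014 and 0.014 m and y of block_green in the frame of cradle_green between -0.013 and 0.013 m and z of block_green in the frame of cradle_green between 0.003 and 0.01 m and angle between the y axis of block_green and the y axis of cradle_green, either way round below 0.2 rad and angle between each of block_green, block_white's own z axis and vertical below 0.08 rad and linear speed of each of block_green, block_white below 0.02 m/s and angular speed of each of block_green, block_white below 0.2 rad/s and x of block_white in the frame of cradle_white between -0.014 and 0.014 m and y of block_white in the frame of cradle_white between -0.013 and 0.013 m and z of block_white in the frame of cradle_white between 0.003 and 0.01 m and angle between the y axis of block_white and the y axis of cradle_white, either way round below 0.2 rad and distance of each of block_red, block_blue from where it was at the start of the episode below 0.06 m), for 0.2 s.
At the end, for the whole second after the job is handed in: Each block lies on the cradle of its own colour, sole down and flat on the plate (underside 3 to 10 mm above the bench, tilt under 0.08 rad), its centre within 14 mm of the cradle's centre across and 13 mm along, its length within 0.2 rad of the cradle's, and at rest (x of block_red in the frame of cradle_red between -0.014 and 0.014 m and y of block_red in the frame of cradle_red between -0.013 and 0.013 m and z of block_red in the frame of cradle_red between 0.003 and 0.01 m and angle between the y axis of block_red and the y axis of cradle_red, either way round below 0.2 rad and angle between each of block_red, block_blue, block_green, block_white's own z axis and vertical below 0.08 rad and linear speed of each of block_red, block_blue, block_green, block_white below 0.02 m/s and angular speed of each of block_red, block_blue, block_green, block_white below 0.2 rad/s and x of block_blue in the frame of cradle_blue between -0.014 and 0.014 m and y of block_blue in the frame of cradle_blue between -0.013 and 0.013 m and z of block_blue in the frame of cradle_blue between 0.003 and 0.01 m and angle between the y axis of block_blue and the y axis of cradle_blue, either way round below 0.2 rad and x of block_green in the frame of cradle_green between -0.014 and 0.014 m and y of block_green in the frame of cradle_green between -0.013 and 0.013 m and z of block_green in the frame of cradle_green between 0.003 and 0.01 m and angle between the y axis of block_green and the y axis of cradle_green, either way round below 0.2 rad and x of block_white in the frame of cradle_white between -0.014 and 0.014 m and y of block_white in the frame of cradle_white between -0.013 and 0.013 m and z of block_white in the frame of cradle_white between 0.003 and 0.01 m and angle between the y axis of block_white and the y axis of cradle_white, either way round below 0.2 rad); the robot touches nothing.
It fails at once if the roll of tape is shoved more than 30 mm or tipped (distance of tape from where it was at the start of the episode above 0.03 m or angle between tape's own z axis and vertical above 0.35 rad).
It fails at once if the screw tin is shoved more than 30 mm or tipped (distance of tin from where it was at the start of the episode above 0.03 m or angle between tin's own z axis and vertical above 0.35 rad).
It also fails if it takes over 104 s, if anything falls off the work surface, if the arm or the gripper's body presses on something with over 40 N, if the wrist force passes 120 N, or if a joint passes its speed limit or range.

## Robot

A 6-joint arm with a two-finger parallel gripper is mounted at the origin on the work surface. World frame = base frame: x ahead of the robot, y to its left, z up, the work surface at z = 0. Lengths are in m, angles in degrees, forces in N, time in s.
With the tool pointing down it reaches from about 0.4 to 0.825 m from the base axis. Payload 7 kg.
Tool frame: the origin (TCP) lies at the centre of the arm's flange, where the gripper is bolted on; the fingertips stand 178 mm ahead of it and the grasp point (between the pads) lies 159 mm ahead of it (r.tips_ahead is the z of the fingertips in the tool frame, in m); z points along the fingers, y is the line along which they close (so a half turn about z gives the same grasp; the last joint's range is limited). The gripper opens to 88 mm and grips with 3 to 60 N. Pads are 19 mm wide; open, the fingers measure 130 mm over their backs; the gripper's body (78 mm by 193 mm) begins 47 mm behind the grasp point.
Start: joints at [83.199, 20.546, 0.682, 0, -70.136, -16.507], TCP at [0.267, 0.62, 0.405] pointing down, gripper open.
Joint ranges: [-176.03, 176.03], [-82.01, 121.73], [-58.28, 71.71], [-173.87, 95.51], [-174.79, -0.11], [-173.66, 173.66]. Speed limits (degrees/s): [136.94, 136.94, 172.46, 180, 180, 180].

## Interface

Orientations are given as [roll, pitch, yaw] about the fixed x, y, z axes, in that order (R = Rz(yaw) Ry(pitch) Rx(roll)).
In Python, from plant import r gives the robot as it stands. The module is installed in compiled form; this text tells all that it offers.
- The arm moves only by the shell command python3 -m pendant 'ROWS' [FORCE]. ROWS is JSON, a list that holds one entry, the list of rows, each a list of 7 numbers: the shift along the tool's x, y, z in m, then the turn, a rotation vector about the tool's x, y, z in degrees, then the gripper command: -1 is shut, 1 is fully open, values between are in proportion. A call has 1 to 5 rows; each row is the pose to reach, as a shift and turn from the pose commanded when the call began, along the tool's axes at that moment; what a row does not reach only later rows make up. A row lasts 1/10 s, in which the tool goes at most 50 mm and 8.59 degrees, less where a joint would pass 70% of its speed; a pose out of reach is approached as far as the arm can. A call with a gripper value outside its range is refused whole. The fingers move at their own pace and stop on an object; FORCE is the grip in N (left out, the last holds). Time passes only in rows, so rows that repeat a pose let the fingers close. It gives the time, the measured TCP pose, the force, the opening and the grip force at its end, in the units of the state.
- r.get_state(): the state, without advancing time (a new reading comes with each control period).
- r.capture(name): name is "side" or "top" or "wrist"; returns the picture (400x640x3 uint8, red, green, blue); there is no depth.
- r.camera_params(name): a dict with "fx", "fy", "cx", "cy" (pixels), "R" (3x3) and "t" (3): a world point X has camera coordinates R X + t. Camera axes: x right, y down, z forward; pixel columns grow to the right and rows downward; lengths in m; the calibration is good to about 2 mm. A picture is of the moment at which its call begins: read the wrist's pose just before it. camera_params takes no time and is no camera call; for the wrist camera it gives the pose at the moment of the call.
- r.close_job(): hands the job in; it is judged then, once.
The state is a dict: "time_s": time; "joints": joint angles; "qd": joint speeds; "joint_torque": joint torques, N m; "tcp_pos": TCP position; "eef_rot": TCP orientation; "contact_force": force on the tool from outside, world axes, zero at the start; "moment": the same for the moment, N m; "gripper_width": finger opening in m; "gripper_force": force on a finger pad.
Only numpy, scipy, OpenCV 4.12 (cv2) and the standard library are available. Lean on these libraries where they do the work, as an engineer would, in place of code of your own. Each camera call takes 0.05 s, during which the arm holds its last target. There are 200 camera calls.

## Working session

There is one attempt and no reset: what is moved stays moved. The work goes in short steps, Python scripts to look and compute and a shell command to move; the robot and the scene stay as the last step left them, time stands still between calls to the robot, and variables do not carry over. Pictures are saved under pics/ and viewed, at most 14 in all, crops included, and the job is handed in when it is done.

```bash
mkdir -p pics
python3 - <<'E'
from plant import r
import cv2
for n in ("side","top"):
    cv2.imwrite(f"pics/{n}0.png",r.capture(n)[:,:,::-1])
    p=r.camera_params(n); print(n,p)
print(r.get_state())
E
```

```text
side {'fx': 467.28918843164473, 'fy': 467.28918843164473, 'cx': 319.6984214870874, 'cy': 201.31917788357737, 'R': array([[ 0.72564543, -0.68779266,  0.01949256],
       [-0.4375805 , -0.48315483, -0.7583434 ],
       [ 0.53100095,  0.54175886, -0.65156376]]), 't': array([-0.29909943,  0.28601085,  0.84046662])}
top {'fx': 443.7618711077338, 'fy': 443.7618711077338, 'cx': 320.9687797143785, 'cy': 196.4072428071612, 'R': array([[-1.50625543e-03, -9.99998388e-01,  9.77579952e-04],
       [-9.98585038e-01,  1.45215991e-03, -5.31583804e-02],
       [ 5.31568751e-02, -1.05626681e-03, -9.98585615e-01]]), 't': array([0.11052739, 0.49102079, 1.35222379])}
{'time_s': 0.1, 'joints': array([ 8.31982491e+01,  2.05866592e+01,  6.39069376e-01, -1.78357862e-02,
       -7.01382496e+01, -1.65074931e+01]), 'qd': array([-0.01523176, -0.06393722,  0.06410102, -0.0222463 , -0.02616753,
       -0.09931189]), 'joint_torque': array([-1.65224534e-03, -5.84161556e+01,  2.93751276e+01,  7.01545089e+00,
        1.02297086e-02, -4.03085846e-05]), 'tcp_pos': array([0.26701934, 0.61974081, 0.40382382]), 'eef_rot': array([ 1.79912934e+02, -8.31602206e-03, -2.33153099e+01]), 'contact_force': array([ 0.29857755, -0.11063484, -0.77666257]), 'moment': array([0.0042103 , 0.06189604, 0.02128632]), 'gripper_force': 0.0, 'gripper_width': 0.08769684444105617}
```

View pics/top0.png

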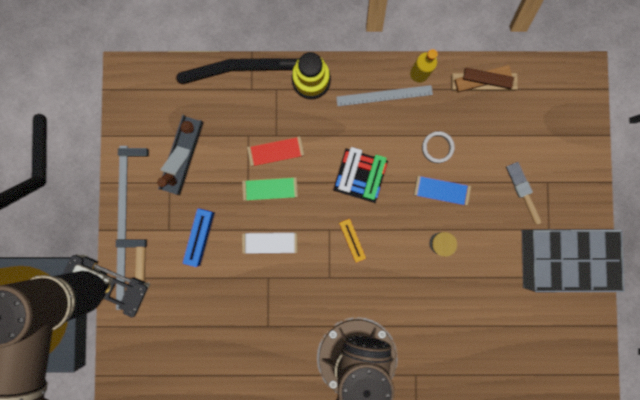

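View pics/side0.png

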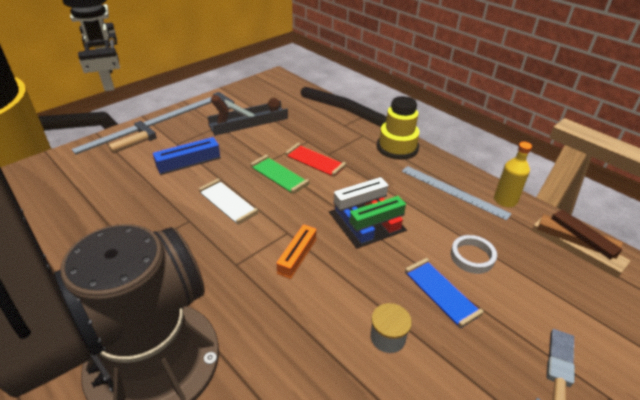

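Top view: the stack is at about (362,175), with white on the left, green on the right, and red (far) and blue (near) below. Cradles: red (276,151), green (270,189), white (269,243), blue (443,190). The tape is at (438,147) and the tin at (444,244).

Run:
```python
import cv2
i=cv2.imread("pics/top0.png")
cv2.imwrite("pics/c1.png",cv2.resize(i[140:210,325:400],None,fx=8,fy=8,interpolation=cv2.INTER_CUBIC))
cv2.imwrite("pics/c2.png",cv2.resize(i[130:260,235:315],None,fx=4.6,fy=4.6,interpolation=cv2.INTER_CUBIC))
```

```text
(no output)
```

View pics/c1.png

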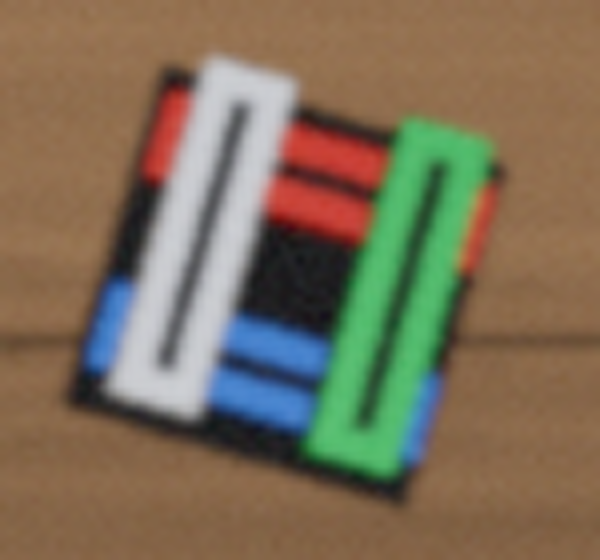

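```bash
cat > h.py <<'E'
import numpy as np, cv2
from plant import r
def world(p,uv,z):
    ray=p["R"].T@np.array([(uv[0]-p["cx"])/p["fx"],(uv[1]-p["cy"])/p["fy"],1.])
    c=-p["R"].T@p["t"]; return c+ray*(z-c[2])/ray[2]
HS={"red":[((0,120,60),(8,255,255)),((172,120,60),(180,255,255))],"green":[((45,100,40),(80,255,255))],
    "blue":[((100,120,60),(120,255,255))],"white":[((0,0,135),(180,40,255))]}
def blobs(img,col,p,z,amin=150):
    hsv=cv2.cvtColor(cv2.GaussianBlur(img,(3,3),0),cv2.COLOR_RGB2HSV)
    m=sum(cv2.inRange(hsv,a,b) for a,b in HS[col])
    m=cv2.morphologyEx(m,cv2.MORPH_CLOSE,np.ones((3,3)))
    out=[]
    for c in cv2.findContours(m,cv2.RETR_EXTERNAL,cv2.CHAIN_APPROX_NONE)[0]:
        if cv2.contourArea(c)<amin: continue
        W=np.float32([world(p,q[0],z)[:2] for q in c])
        (x,y),(w,h),a=cv2.minAreaRect(W)
        if w>h: a+=90   # a: direction of width; long axis a+90
        lon=(a+90)%180
        out.append((np.round(cv2.minAreaRect(c)[0]).tolist(),round(x,4),round(y,4),round(min(w,h),3),round(max(w,h),3),round(lon,1)))
    return out
E
python3 - <<'E'
from h import *
img=cv2.imread("pics/top0.png")[:,:,::-1].copy(); p=r.camera_params("top")
for c in HS:
    for b in blobs(img,c,p,0.006): print(c,b)
print("stack upper z .075")
for c in("green","white"):
    for b in blobs(img[:,:],c,p,0.075): print(c,b)
E
```

```text
red ([275.0, 151.0], 0.633, 0.2518, 0.064, 0.15, 101.6)
green ([270.0, 189.0], 0.5159, 0.2688, 0.059, 0.144, 93.3)
green ([374.0, 177.0], 0.5517, -0.0548, 0.043, 0.14, 163.3)
blue ([198.0, 237.0], 0.3661, 0.4885, 0.05, 0.173, 165.3)
blue ([442.0, 190.0], 0.5105, -0.2652, 0.058, 0.144, 78.6)
white ([71.0, 355.0], 0.0117, 0.8687, 0.144, 0.262, 179.9)
white ([628.0, 342.0], 0.0492, -0.8232, 0.067, 0.346, 177.7)
white ([270.0, 243.0], 0.3484, 0.2683, 0.061, 0.151, 89.9)
white ([24.0, 221.0], 0.4176, 1.0247, 0.16, 0.198, 160.8)
white ([121.0, 197.0], 0.4912, 0.7268, 0.02, 0.248, 179.9)
white ([350.0, 169.0], 0.5766, 0.0202, 0.037, 0.137, 162.8)
white ([175.0, 160.0], 0.6054, 0.5635, 0.042, 0.095, 146.0)
white ([438.0, 147.0], 0.6466, -0.2546, 0.094, 0.096, 134.6)
white ([384.0, 95.0], 0.8097, -0.0877, 0.028, 0.296, 96.9)
white ([623.0, 108.0], 0.7693, -0.8354, 0.156, 0.535, 9.8)
white ([248.0, 9.0], 1.0855, 0.3415, 0.054, 0.058, 179.9)
white ([260.0, 49.0], 0.9605, 0.2947, 0.6, 1.806, 108.0)
stack upper z .075
green ([270.0, 189.0], 0.511, 0.2609, 0.056, 0.137, 93.3)
green ([374.0, 177.0], 0.545, -0.0464, 0.041, 0.133, 163.3)
white ([71.0, 355.0], 0.0322, 0.8306, 0.137, 0.249, 179.9)
white ([628.0, 342.0], 0.0678, -0.7762, 0.064, 0.328, 177.7)
white ([270.0, 243.0], 0.3519, 0.2604, 0.058, 0.143, 89.9)
white ([24.0, 221.0], 0.4176, 0.9787, 0.152, 0.188, 160.8)
white ([121.0, 197.0], 0.4876, 0.6958, 0.019, 0.235, 179.9)
white ([350.0, 169.0], 0.5686, 0.0248, 0.036, 0.13, 162.8)
white ([175.0, 160.0], 0.596, 0.5407, 0.04, 0.091, 146.0)
white ([438.0, 147.0], 0.6352, -0.2362, 0.09, 0.091, 134.6)
white ([384.0, 95.0], 0.79, -0.0776, 0.027, 0.281, 96.9)
white ([623.0, 108.0], 0.7517, -0.7878, 0.148, 0.508, 9.8)
white ([248.0, 9.0], 1.0519, 0.3299, 0.051, 0.055, 179.9)
white ([260.0, 49.0], 0.9332, 0.2854, 0.57, 1.715, 108.0)
```

Enlarged crop: white is centred near (200,240) and green near (400,300), lying on red (far) and blue (near) at about 163° yaw. This agrees with the fitted rectangles.

```bash
cat > go.py <<'E'
import sys,numpy as np
from plant import r
x,y,z,yaw=map(float,sys.argv[1:5])
s=r.get_state(); w=np.radians(s["eef_rot"][2]); d=np.array([x,y,z])-s["tcp_pos"]
t=np.array([[np.cos(w),np.sin(w),0],[np.sin(w),-np.cos(w),0],[0,0,-1]])@d
a=(s["eef_rot"][2]-yaw+90)%180-90
print("t",round(s["time_s"],1),"pos",s["tcp_pos"].round(4),s["eef_rot"].round(2),"shift",t.round(4),"turn",round(a,1),"j1,6",s["joints"][[0,5]].round(),"w",round(s["gripper_width"],4))
E
python3 go.py 0.5686 0.0248 0.40 162.8
```

```text
t 0.1 pos [0.267  0.6197 0.4038] [ 1.7991e+02 -1.0000e-02 -2.3320e+01] shift [0.5124 0.427  0.0038] turn -6.1 j1,6 [ 83. -17.] w 0.0877
```

```bash
A='[[0.171,0.142,0,0,0,0,0.27]'; 
python3 -m pendant '[[[0.171,0.142,0,0,0,0,0.27],[0.171,0.142,0,0,0,0,0.27],[0.171,0.142,0,0,0,0,0.27],[0.171,0.142,0,0,0,0,0.27],[0.171,0.142,0,0,0,0,0.27]]]' 30
python3 -m pendant '[[[0.171,0.142,0,0,0,0,0.27],[0.171,0.142,0,0,0,0,0.27],[0.171,0.142,0,0,0,0,0.27],[0.171,0.142,0,0,0,0,0.27],[0.171,0.142,0,0,0,0,0.27]]]'
python3 -m pendant '[[[0.171,0.142,0,0,0,-6,0.27],[0.171,0.142,0,0,0,-6,0.27],[0.171,0.142,0,0,0,-6,0.27],[0.171,0.142,0,0,0,-6,0.27],[0.171,0.142,0,0,0,-6,0.27]]]'
python3 go.py 0.5686 0.0248 0.33 162.8
```

```text
time_s: 0.6
tcp_pos: [0.3688, 0.4184, 0.4047]
eef_rot: [180.0, 0.0, -23.4]
contact_force: [0.1, 0.9, 1.1]
gripper_width: 0.0571
gripper_force: 0.0
time_s: 1.1
tcp_pos: [0.4695, 0.2206, 0.4046]
eef_rot: [180.0, 0.0, -23.4]
contact_force: [-1.0, 1.3, -0.6]
gripper_width: 0.0555
gripper_force: 0.0
time_s: 1.6
tcp_pos: [0.5706, 0.0224, 0.4041]
eef_rot: [179.9, 0.0, -17.4]
contact_force: [0.2, -0.3, 0.6]
gripper_width: 0.0557
gripper_force: 0.0
t 1.6 pos [0.5706 0.0224 0.4041] [ 1.7995e+02  4.0000e-02 -1.7440e+01] shift [-0.0026 -0.0016  0.0741] turn -0.2 j1,6 [22. 51.] w 0.0557
```

Now a close look with the wrist camera.

Run:
```python
from h import *
p=r.camera_params("wrist"); im=r.capture("wrist")
cv2.imwrite("pics/w1.png",im[:,:,::-1])
for c in("white","green"):
    for b in blobs(im,c,p,0.075,2000): print(c,b)
for c in("red","blue"):
    for b in blobs(im,c,p,0.039,800): print(c,b)
```

```text
white ([320.0, 174.0], 0.5694, 0.023, 0.036, 0.13, 162.9)
green ([389.0, 172.0], 0.5482, -0.048, 0.036, 0.13, 163.2)
red ([146.0, 170.0], 0.6336, 0.2307, 0.057, 0.135, 101.4)
blue ([547.0, 140.0], 0.5219, -0.2439, 0.055, 0.133, 78.8)
```

View pics/w1.png

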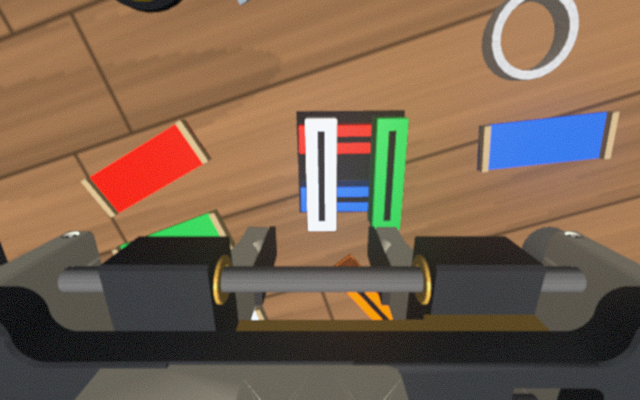

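Wrist view: white is centred at (320,174) and green at (389,172). The positions agree with the top view to about 2 mm, so I'm descending on white.

```bash
python3 -m pendant '[[[-0.001,0,0.05,0,0,0,0.27],[-0.001,0,0.1,0,0,0,0.27],[-0.001,0,0.14,0,0,0,0.27],[-0.001,0,0.165,0,0,0,0.27],[-0.001,0,0.185,0,0,0,0.27]]]'
python3 -m pendant '[[[0,0,0,0,0,0,0.27],[0,0,0,0,0,0,-1],[0,0,0,0,0,0,-1],[0,0,0,0,0,0,-1],[0,0,0,0,0,0,-1]]]' 35
python3 -m pendant '[[[0,0,0,0,0,0,-1],[0,0,0,0,0,0,-1],[0,0,-0.02,0,0,0,-1],[0,0,-0.05,0,0,0,-1],[0,0,-0.08,0,0,0,-1]]]'
python3 go.py 0.3495 0.267 0.32 -90
```

```text
time_s: 2.15
tcp_pos: [0.5679, 0.0257, 0.2173]
eef_rot: [179.9, 0.1, -17.3]
contact_force: [0.1, -1.4, 0.6]
gripper_width: 0.0557
gripper_force: 0.0
time_s: 2.65
tcp_pos: [0.569, 0.0259, 0.221]
eef_rot: [-180.0, -0.1, -17.3]
contact_force: [-1.1, -0.9, 5.6]
gripper_width: 0.0338
gripper_force: 35.0
time_s: 3.15
tcp_pos: [0.5684, 0.0259, 0.3004]
eef_rot: [180.0, 0.0, -17.3]
contact_force: [1.2, -0.9, -2.1]
gripper_width: 0.034
gripper_force: 35.0
t 3.1 pos [0.5684 0.0259 0.3004] [ 1.7998e+02  5.0000e-02 -1.7320e+01] shift [-0.2807 -0.165  -0.0196] turn 72.7 j1,6 [22. 50.] w 0.034
```

```bash
python3 -m pendant '[[[-0.14,-0.083,-0.02,0,0,0,-1],[-0.14,-0.083,-0.02,0,0,0,-1],[-0.14,-0.083,-0.02,0,0,0,-1],[-0.14,-0.083,-0.02,0,0,0,-1],[-0.14,-0.083,-0.02,0,0,0,-1]]]'
python3 -m pendant '[[[-0.14,-0.083,0,0,0,0,-1],[-0.14,-0.083,0,0,0,0,-1],[-0.14,-0.083,0,0,0,0,-1],[-0.14,-0.083,0,0,0,0,-1],[-0.14,-0.083,0,0,0,0,-1]]]'
python3 -m pendant '[[[0,0,0,0,0,8,-1],[0,0,0,0,0,16,-1],[0,0,0,0,0,24,-1],[0,0,0,0,0,32,-1],[0,0,0,0,0,37,-1]]]'
python3 -m pendant '[[[0,0,0,0,0,8,-1],[0,0,0,0,0,16,-1],[0,0,0,0,0,24,-1],[0,0,0,0,0,32,-1],[0,0,0,0,0,36,-1]]]' | tail -2
python3 - <<'E'
from h import *
p=r.camera_params("wrist"); im=r.capture("wrist")
cv2.imwrite("pics/w2.png",im[:,:,::-1])
for c,z in(("white",.006),("green",.006)):
    for b in blobs(im,c,p,z,2000): print(c,b)
E
python3 go.py 0.349 0.268 0.186 -90
```

```text
time_s: 3.65
tcp_pos: [0.4584, 0.1483, 0.3207]
eef_rot: [-179.9, -0.0, -17.1]
contact_force: [-0.4, -0.3, -2.8]
gripper_width: 0.0336
gripper_force: 35.0
time_s: 4.15
tcp_pos: [0.35, 0.2689, 0.3199]
eef_rot: [-180.0, 0.0, -17.1]
contact_force: [-0.0, -0.2, -0.2]
gripper_width: 0.0341
gripper_force: 35.0
time_s: 4.65
tcp_pos: [0.3516, 0.2668, 0.3195]
eef_rot: [180.0, -0.0, -54.7]
contact_force: [-0.4, -0.1, -1.6]
gripper_width: 0.034
gripper_force: 35.0
gripper_width: 0.034
gripper_force: 35.0
white ([322.0, 202.0], 0.351, 0.2968, 0.079, 0.148, 89.2)
green ([165.0, 174.0], 0.5148, 0.2672, 0.062, 0.152, 93.5)
t 5.2 pos [0.3516 0.2668 0.3195] [ 1.7998e+02 -2.0000e-02 -9.0840e+01] shift [-0.0012  0.0026  0.1335] turn -0.8 j1,6 [ 63. -64.] w 0.0339
```

View pics/w2.png

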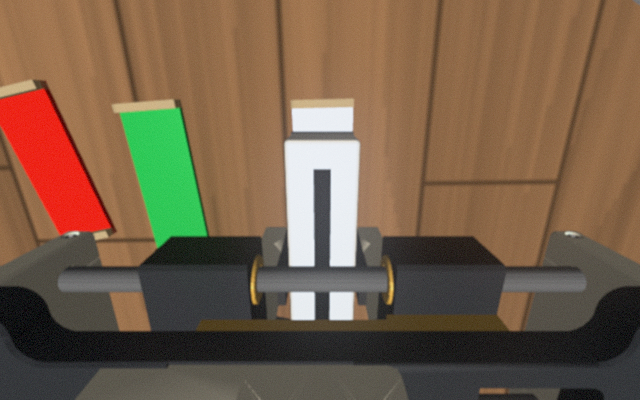

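White block held and aligned with its cradle; the far stop spans columns 291–354 and rows 100–107. Checking the stop's position in world coordinates.

```bash
python3 - <<'E'
from h import *
p=r.camera_params("wrist")
for uv in((291,100),(354,100),(292,107),(353,107)): print(uv, world(p,uv,.014).round(4))
for uv in((286,140),(358,140)): print(uv, world(p,uv,.3195-.159+.015).round(4))
E
python3 -m pendant '[[[-0.001,0.002,0.05,0,0,-0.8,-1],[-0.001,0.002,0.09,0,0,-0.8,-1],[-0.001,0.002,0.11,0,0,-0.8,-1],[-0.001,0.002,0.12,0,0,-0.8,-1],[-0.001,0.002,0.122,0,0,-0.8,-1]]]'
python3 go.py 0.349 0.268 0.186 -90
```

```text
(291, 100) [0.3787 0.1848 0.014 ]
(354, 100) [0.3189 0.1858 0.014 ]
(292, 107) [0.378  0.1912 0.014 ]
(353, 107) [0.3197 0.1921 0.014 ]
(286, 140) [0.3651 0.2011 0.1755]
(358, 140) [0.3343 0.2016 0.1755]
time_s: 5.7
tcp_pos: [0.3492, 0.2682, 0.1968]
eef_rot: [179.9, -0.1, -89.5]
contact_force: [-0.5, 0.5, -1.0]
gripper_width: 0.0338
gripper_force: 35.0
t 5.7 pos [0.3492 0.2682 0.1968] [ 1.7995e+02 -1.1000e-01 -8.9510e+01] shift [0.0002 0.0002 0.0108] turn 0.5 j1,6 [ 63. -63.] w 0.0338
```

```bash
python3 -m pendant '[[[0,0,0.005,0,0,0.4,-1],[0,0,0.008,0,0,0.4,-1],[0,0,0.0095,0,0,0.4,-1],[0,0,0.0095,0,0,0.4,-1],[0,0,0.0095,0,0,0.4,-1]]]'
python3 -m pendant '[[[0,0,0,0,0,0,0.3],[0,0,0,0,0,0,0.3],[0,0,0,0,0,0,0.3],[0,0,-0.03,0,0,0,0.3],[0,0,-0.08,0,0,0,0.3]]]'
python3 go.py 0.548 -0.0475 0.32 -17
```

```text
time_s: 6.2
tcp_pos: [0.3488, 0.2689, 0.1886]
eef_rot: [-180.0, 0.0, -89.9]
contact_force: [0.0, -0.2, -1.3]
gripper_width: 0.0336
gripper_force: 35.0
time_s: 6.7
tcp_pos: [0.3482, 0.2678, 0.2667]
eef_rot: [179.8, -0.4, -89.9]
contact_force: [0.8, 1.4, 0.4]
gripper_width: 0.0568
gripper_force: 0.0
t 6.7 pos [0.3482 0.2678 0.2667] [179.8   -0.35 -89.92] shift [ 0.3156 -0.1994 -0.0533] turn -72.9 j1,6 [ 63. -63.] w 0.0568
```

```bash
python3 -m pendant '[[[0.04,-0.025,-0.053,0,0,0,0.27],[0.158,-0.1,-0.053,0,0,0,0.27],[0.158,-0.1,-0.053,0,0,0,0.27],[0.158,-0.1,-0.053,0,0,0,0.27],[0.158,-0.1,-0.053,0,0,0,0.27]]]' |sed -n 2p
python3 -m pendant '[[[0.158,-0.1,0,0,0,0,0.27],[0.158,-0.1,0,0,0,0,0.27],[0.158,-0.1,0,0,0,0,0.27],[0.158,-0.1,0,0,0,0,0.27],[0.158,-0.1,0,0,0,0,0.27]]]'|sed -n 2p
python3 -m pendant '[[[0,0,0,0,0,-8,0.27],[0,0,0,0,0,-16,0.27],[0,0,0,0,0,-24,0.27],[0,0,0,0,0,-32,0.27],[0,0,0,0,0,-37,0.27]]]'|sed -n 2p
python3 -m pendant '[[[0,0,0,0,0,-8,0.27],[0,0,0,0,0,-16,0.27],[0,0,0,0,0,-24,0.27],[0,0,0,0,0,-32,0.27],[0,0,0,0,0,-36,0.27]]]' | sed -n 2p
python3 - <<'E'
from h import *
p=r.camera_params("wrist"); im=r.capture("wrist")
for c,z in(("green",.075),("red",.039),("blue",.039)):
    for b in blobs(im,c,p,z,1000): print(c,b)
p=r.camera_params("top"); im=r.capture("top")
for c,z in(("green",.075),("red",.039),("blue",.039),("white",.042)):
    for b in blobs(im,c,p,z,200): 
      if .3<b[1]<.65 and abs(b[2])<.35:print("top",c,b)
cv2.imwrite("pics/t2.png",cv2.resize(im[130:270,235:475,::-1],None,fx=3.3,fy=3.3,interpolation=cv2.INTER_CUBIC))
E
python3 go.py 0.548 -0.0475 0.219 -17
```

```text
tcp_pos: [0.4508, 0.1072, 0.3218]
tcp_pos: [0.551, -0.0498, 0.3205]
tcp_pos: [0.5489, -0.0462, 0.3211]
tcp_pos: [0.5489, -0.0461, 0.321]
green ([327.0, 194.0], 0.5488, -0.0498, 0.035, 0.128, 162.4)
red ([258.0, 149.0], 0.6013, -0.002, 0.039, 0.083, 73.4)
red ([37.0, 180.0], 0.6314, 0.2168, 0.055, 0.131, 101.4)
blue ([264.0, 221.0], 0.5326, 0.0183, 0.041, 0.083, 73.4)
blue ([538.0, 154.0], 0.5231, -0.2443, 0.054, 0.13, 78.8)
top green ([259.0, 190.0], 0.5085, 0.292, 0.055, 0.074, 94.0)
top red ([275.0, 151.0], 0.6265, 0.2481, 0.065, 0.146, 101.7)
top blue ([442.0, 190.0], 0.5084, -0.2557, 0.057, 0.14, 78.6)
top white ([270.0, 243.0], 0.3502, 0.2643, 0.06, 0.147, 89.9)
top white ([319.0, 199.0], 0.495, 0.1115, 1.202, 1.965, 89.9)
t 8.8 pos [ 0.549  -0.0462  0.3211] [ 1.800e+02  2.000e-02 -1.682e+01] shift [-0.0006  0.0015  0.1021] turn 0.2 j1,6 [16. 58.] w 0.0558
```

View pics/t2.png

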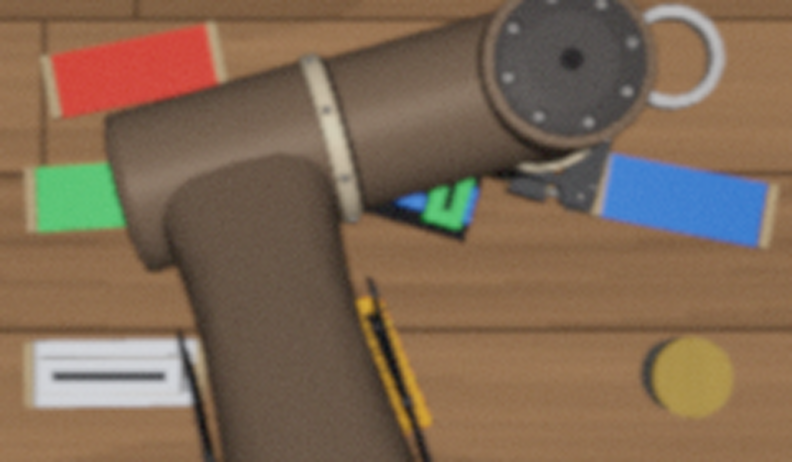

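Top view: the white block is on its cradle at about (115,375) in the crop; the arm hides part of the stack. Grasping green.

```bash
python3 -m pendant '[[[0,0.003,0.04,0,0,0,0.27],[0,0.003,0.07,0,0,0,0.27],[0,0.003,0.09,0,0,0,0.27],[0,0.003,0.101,0,0,0,0.27],[0,0.003,0.101,0,0,0,0.27]]]'
python3 -m pendant '[[[0,0,0,0,0,0,-1],[0,0,0,0,0,0,-1],[0,0,0,0,0,0,-1],[0,0,0,0,0,0,-1],[0,0,0,0,0,0,-1]]]'
python3 -m pendant '[[[0,0,0,0,0,0,-1],[0,0,-0.02,0,0,0,-1],[0,0,-0.05,0,0,0,-1],[0,0,-0.09,0,0,0,-1],[0,0,-0.1,0,0,0,-1]]]'
python3 go.py 0.515 0.2675 0.32 -86.5
```

```text
time_s: 9.3
tcp_pos: [0.5479, -0.0496, 0.2189]
eef_rot: [179.9, 0.1, -17.0]
contact_force: [-0.3, 0.0, 0.0]
gripper_width: 0.0558
gripper_force: 0.0
time_s: 9.8
tcp_pos: [0.5487, -0.0497, 0.2211]
eef_rot: [-180.0, -0.1, -16.9]
contact_force: [-1.6, 1.7, 6.5]
gripper_width: 0.0334
gripper_force: 35.0
time_s: 10.3
tcp_pos: [0.5494, -0.0497, 0.3244]
eef_rot: [-179.9, -0.3, -16.9]
contact_force: [0.9, -0.2, -1.8]
gripper_width: 0.0337
gripper_force: 35.0
t 10.3 pos [ 0.5494 -0.0497  0.3244] [-179.86   -0.33  -16.88] shift [-0.125  -0.2936  0.0044] turn 69.6 j1,6 [15. 58.] w 0.0337
```

```bash
python3 -m pendant '[[[-0.063,-0.147,0,0,0,0,-1],[-0.063,-0.147,0,0,0,0,-1],[-0.063,-0.147,0,0,0,0,-1],[-0.063,-0.147,0,0,0,0,-1],[-0.063,-0.147,0,0,0,0,-1]]]' |sed -n 2p
python3 -m pendant '[[[-0.063,-0.147,0,0,0,0,-1],[-0.063,-0.147,0,0,0,0,-1],[-0.063,-0.147,0,0,0,0,-1],[-0.063,-0.147,0,0,0,0,-1],[-0.063,-0.147,0,0,0,0,-1]]]' |sed -n 2p
python3 -m pendant '[[[0,0,0,0,0,8,-1],[0,0,0,0,0,16,-1],[0,0,0,0,0,24,-1],[0,0,0,0,0,32,-1],[0,0,0,0,0,35,-1]]]'|sed -n 2p
python3 -m pendant '[[[0,0,0,0,0,8,-1],[0,0,0,0,0,16,-1],[0,0,0,0,0,24,-1],[0,0,0,0,0,32,-1],[0,0,0,0,0,34.5,-1]]]' | sed -n 2p
python3 go.py 0.515 0.2675 0.187 -86.5
```

```text
tcp_pos: [0.5304, 0.1109, 0.3197]
tcp_pos: [0.5133, 0.2688, 0.3194]
tcp_pos: [0.5136, 0.2658, 0.3198]
tcp_pos: [0.5137, 0.2658, 0.3198]
t 12.3 pos [0.5137 0.2658 0.3198] [ 1.7994e+02 -4.0000e-02 -8.6830e+01] shift [-0.0016 -0.0014  0.1328] turn -0.3 j1,6 [ 47. -44.] w 0.0336
```

```bash
python3 -m pendant '[[[-0.002,-0.001,0.05,0,0,-0.3,-1],[-0.002,-0.001,0.09,0,0,-0.3,-1],[-0.002,-0.001,0.11,0,0,-0.3,-1],[-0.002,-0.001,0.125,0,0,-0.3,-1],[-0.002,-0.001,0.132,0,0,-0.3,-1]]]'
python3 -m pendant '[[[0,0,0,0,0,0,-1],[0,0,0,0,0,0,-1],[0,0,0.001,0,0,0,-1],[0,0,0.001,0,0,0,-1],[0,0,0.001,0,0,0,-1]]]'
python3 -m pendant '[[[0,0,0,0,0,0,0.3],[0,0,0,0,0,0,0.3],[0,0,0,0,0,0,0.3],[0,0,-0.03,0,0,0,0.3],[0,0,-0.08,0,0,0,0.3]]]'
python3 go.py 0.60 0.00 0.32 73.2
```

```text
time_s: 12.8
tcp_pos: [0.514, 0.2676, 0.1875]
eef_rot: [179.8, -0.2, -86.2]
contact_force: [-22.4, -6.4, 57.2]
gripper_width: 0.0337
gripper_force: 35.0
time_s: 13.3
tcp_pos: [0.5145, 0.2698, 0.1876]
eef_rot: [-180.0, -0.0, -86.1]
contact_force: [1.8, -3.6, 4.5]
gripper_width: 0.0339
gripper_force: 35.0
time_s: 13.8
tcp_pos: [0.5132, 0.2696, 0.2647]
eef_rot: [179.7, -0.3, -86.1]
contact_force: [2.1, 1.2, 0.7]
gripper_width: 0.0566
gripper_force: 0.0
t 13.8 pos [0.5132 0.2696 0.2647] [179.67  -0.25 -86.12] shift [ 0.2749 -0.0683 -0.0553] turn 20.7 j1,6 [ 47. -43.] w 0.0566
```

```bash
python3 -m pendant '[[[0.03,-0.01,-0.055,0,0,0,0.27],[0.147,-0.037,-0.055,0,0,0,0.27],[0.147,-0.037,-0.055,0,0,0,0.27],[0.147,-0.037,-0.055,0,0,0,0.27],[0.147,-0.037,-0.055,0,0,0,0.27]]]' |sed -n 2p
python3 -m pendant '[[[0.147,-0.037,0,0,0,20.7,0.27],[0.147,-0.037,0,0,0,20.7,0.27],[0.147,-0.037,0,0,0,20.7,0.27],[0.147,-0.037,0,0,0,20.7,0.27],[0.147,-0.037,0,0,0,20.7,0.27]]]'|sed -n 2p
python3 - <<'E'
from h import *
p=r.camera_params("wrist"); im=r.capture("wrist")
for c,z in(("red",.039),("blue",.039)):
    for b in blobs(im,c,p,z,1000): print(c,b)
cv2.imwrite("pics/w3.png",im[:,:,::-1])
p=r.camera_params("top"); im=r.capture("top")
for c in("red","blue","green","white"):
    for b in blobs(im,c,p,.04,200): 
      if .3<b[1]<.65 and abs(b[2])<.35:print("top",c,b)
E
python3 go.py 0.595 -0.0236 0.185 73.2
```

```text
tcp_pos: [0.5617, 0.1233, 0.3227]
tcp_pos: [0.6081, -0.0189, 0.3216]
red ([334.0, 174.0], 0.5931, -0.0252, 0.038, 0.131, 73.0)
blue ([411.0, 173.0], 0.5233, -0.0041, 0.038, 0.129, 73.1)
top blue ([442.0, 190.0], 0.5083, -0.2556, 0.057, 0.14, 78.6)
top blue ([357.0, 186.0], 0.521, 0.0012, 0.042, 0.13, 73.3)
top green ([263.0, 190.0], 0.5113, 0.2848, 0.058, 0.097, 90.4)
top white ([265.0, 243.0], 0.3513, 0.2769, 0.061, 0.123, 91.5)
top white ([438.0, 147.0], 0.641, -0.2455, 0.092, 0.093, 134.6)
top white ([320.0, 200.0], 0.4951, 0.112, 1.204, 1.969, 89.9)
t 14.9 pos [ 0.6079 -0.0172  0.3219] [ 1.7998e+02  1.0000e-02 -1.0676e+02] shift [0.0098 0.0105 0.1369] turn 0.0 j1,6 [ 17. -34.] w 0.0557
```

View pics/w3.png

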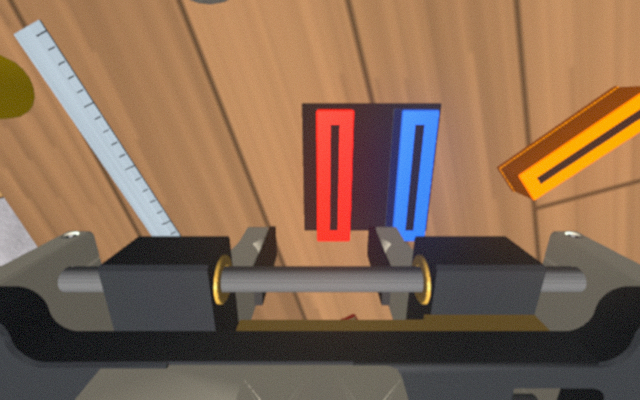

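Wrist view: red at (334,174) and blue at (411,173) are undisturbed. Before moving red I'll confirm green is parked, using the side camera.

Run:
```python
from h import *
im=r.capture("side")
cv2.imwrite("pics/s2.png",cv2.resize(im[130:260,180:360,::-1],None,fx=4,fy=4,interpolation=cv2.INTER_CUBIC))
```

```text
(no output)
```

View pics/s2.png

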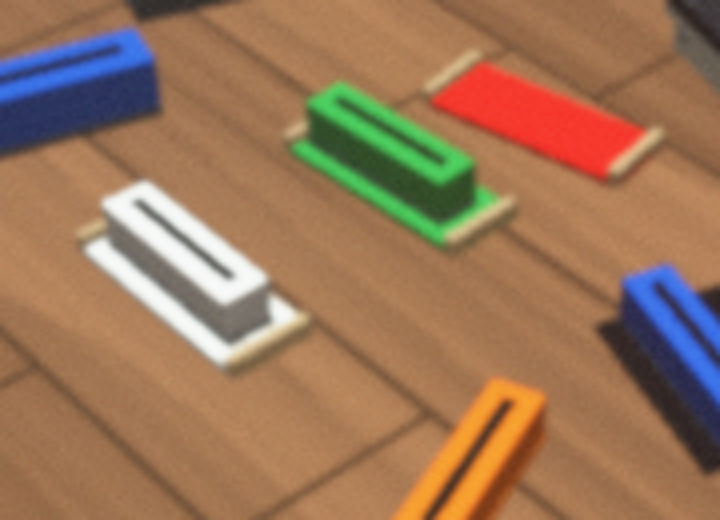

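Both are flat on their cradles: the green line's mid-point is at (391,130) and white's at (186,240) in the crop. I'll convert both to world coordinates.

```bash
python3 - <<'E'
from h import *
p=r.camera_params("side")
for n,a in(("green",(391,130)),("white",(186,240))): print(n,world(p,(180+a[0]/4,130+a[1]/4),.042).round(4))
# cradle outer corners, green: left stop outer-bottom etc: read stop tops mid
for n,a in(("g stop near",(481,219)),("w stop near",(270,338))): print(n,world(p,(180+a[0]/4,130+a[1]/4),.014).round(4))
E
python3 go.py 0.594 -0.0245 0.183 73.1
```

```text
green [0.5155 0.2713 0.042 ]
white [0.3496 0.2667 0.042 ]
g stop near [0.5202 0.1876 0.014 ]
w stop near [0.3508 0.187  0.014 ]
t 14.9 pos [ 0.6079 -0.0168  0.3221] [ 1.7999e+02  1.0000e-02 -1.0671e+02] shift [0.0113 0.0111 0.1391] turn 0.2 j1,6 [ 17. -34.] w 0.056
```

```bash
python3 -m pendant '[[[0.011,0.011,0.03,0,0,0,0.27],[0.011,0.011,0.07,0,0,0,0.27],[0.011,0.011,0.1,0,0,0,0.27],[0.011,0.011,0.125,0,0,0,0.27],[0.011,0.011,0.135,0,0,0,0.27]]]'
python3 -m pendant '[[[0,0,0,0,0,0,0.27],[0,0,0.001,0,0,0,-1],[0,0,0.001,0,0,0,-1],[0,0,0.001,0,0,0,-1],[0,0,0.001,0,0,0,-1]]]'
python3 -m pendant '[[[0,0,0,0,0,0,-1],[0,0,-0.02,0,0,0,-1],[0,0,-0.05,0,0,0,-1],[0,0,-0.09,0,0,0,-1],[0,0,-0.12,0,0,0,-1]]]'
python3 go.py 0.6325 0.251 0.32 101.5
```

```text
time_s: 15.45
tcp_pos: [0.5933, -0.0241, 0.1849]
eef_rot: [179.8, -0.1, -106.7]
contact_force: [-0.8, 0.0, -0.8]
gripper_width: 0.0553
gripper_force: 0.0
time_s: 15.95
tcp_pos: [0.5945, -0.0253, 0.1873]
eef_rot: [-179.9, 0.1, -106.8]
contact_force: [-2.2, 1.7, 5.0]
gripper_width: 0.0334
gripper_force: 35.0
time_s: 16.45
tcp_pos: [0.5943, -0.0256, 0.3084]
eef_rot: [-179.9, 0.0, -106.8]
contact_force: [0.1, 0.3, -2.0]
gripper_width: 0.0338
gripper_force: 35.0
t 16.4 pos [ 0.5943 -0.0256  0.3084] [-1.7993e+02  3.0000e-02 -1.0681e+02] shift [-0.2758  0.0435 -0.0116] turn -28.3 j1,6 [ 16. -33.] w 0.0338
```

```bash
python3 -m pendant '[[[-0.138,0.022,-0.012,0,0,0,-1],[-0.138,0.022,-0.012,0,0,0,-1],[-0.138,0.022,-0.012,0,0,0,-1],[-0.138,0.022,-0.012,0,0,0,-1],[-0.138,0.022,-0.012,0,0,0,-1]]]' |sed -n 2p
python3 -m pendant '[[[-0.138,0.022,0,0,0,-28.3,-1],[-0.138,0.022,0,0,0,-28.3,-1],[-0.138,0.022,0,0,0,-28.3,-1],[-0.138,0.022,0,0,0,-28.3,-1],[-0.138,0.022,0,0,0,-28.3,-1]]]' |sed -n 2p
python3 - <<'E'
from h import *
p=r.camera_params("wrist"); im=r.capture("wrist")
cv2.imwrite("pics/w4.png",im[:,:,::-1])
E
python3 go.py 0.6325 0.251 0.19 101.5
```

```text
tcp_pos: [0.6129, 0.1139, 0.3179]
tcp_pos: [0.6318, 0.2513, 0.3173]
t 17.5 pos [0.6318 0.2505 0.3175] [ 1.7992e+02 -3.0000e-02 -7.8620e+01] shift [-0.0003 -0.0007  0.1275] turn -0.1 j1,6 [ 38. -27.] w 0.0336
```

View pics/w4.png

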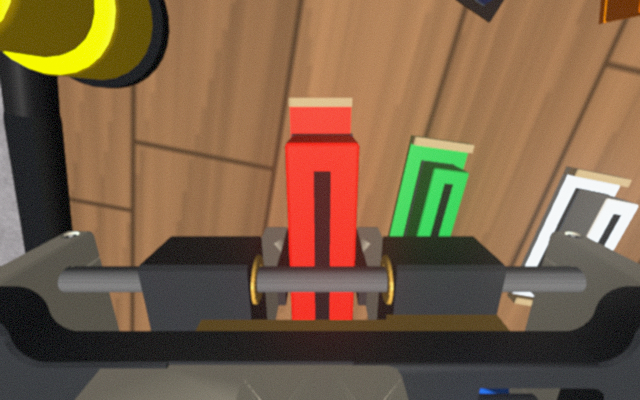

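Red is in line with its cradle; the stop is at row 100, columns 289–352, the same as it was for white. Lowering.

```bash
python3 -m pendant '[[[0,0,0.04,0,0,0,-1],[0,0,0.08,0,0,0,-1],[0,0,0.105,0,0,0,-1],[0,0,0.115,0,0,0,-1],[0,0,0.12,0,0,0,-1]]]'
python3 -m pendant '[[[0,0,0.002,0,0,0,-1],[0,0,0.004,0,0,0,-1],[0,0,0.006,0,0,0,-1],[0,0,0.0075,0,0,0,-1],[0,0,0.0075,0,0,0,-1]]]'
python3 -m pendant '[[[0,0,0,0,0,0,0.3],[0,0,0,0,0,0,0.3],[0,0,0,0,0,0,0.3],[0,0,-0.03,0,0,0,0.3],[0,0,-0.08,0,0,0,0.3]]]'
python3 go.py 0.5225 -0.003 0.30 73.2
```

```text
time_s: 18.0
tcp_pos: [0.6321, 0.2501, 0.1976]
eef_rot: [179.9, -0.0, -78.6]
contact_force: [-0.5, -0.1, -2.1]
gripper_width: 0.0337
gripper_force: 35.0
time_s: 18.5
tcp_pos: [0.632, 0.2516, 0.191]
eef_rot: [-180.0, 0.0, -78.5]
contact_force: [-0.1, 0.6, -2.0]
gripper_width: 0.0342
gripper_force: 35.0
time_s: 19.0
tcp_pos: [0.6309, 0.2509, 0.2678]
eef_rot: [179.6, -0.2, -78.5]
contact_force: [0.5, 1.5, 0.9]
gripper_width: 0.057
gripper_force: 0.0
t 19.0 pos [0.6309 0.2509 0.2678] [ 1.7961e+02 -1.5000e-01 -7.8530e+01] shift [ 0.2273  0.1568 -0.0322] turn 28.3 j1,6 [ 38. -27.] w 0.057
```

```bash
python3 -m pendant '[[[0.03,0.02,-0.03,0,0,0,0.27],[0.114,0.078,-0.03,0,0,0,0.27],[0.114,0.078,-0.03,0,0,0,0.27],[0.114,0.078,-0.03,0,0,0,0.27],[0.114,0.078,-0.03,0,0,0,0.27]]]' |sed -n 2p
python3 -m pendant '[[[0.114,0.078,0,0,0,28.3,0.27],[0.114,0.078,0,0,0,28.3,0.27],[0.114,0.078,0,0,0,28.3,0.27],[0.114,0.078,0,0,0,28.3,0.27],[0.114,0.078,0,0,0,28.3,0.27]]]'|sed -n 2p
python3 - <<'E'
from h import *
p=r.camera_params("wrist"); im=r.capture("wrist")
for b in blobs(im,"blue",p,.039,1000): print(b)
E
python3 go.py 0.5225 -0.003 0.187 73.2
```

```text
tcp_pos: [0.578, 0.1231, 0.3016]
tcp_pos: [0.5251, -0.0031, 0.301]
([326.0, 190.0], 0.5207, -0.003, 0.037, 0.129, 73.1)
t 20.1 pos [ 0.5254 -0.0025  0.3009] [-1.7995e+02  2.0000e-02 -1.0672e+02] shift [0.0013 0.0026 0.1139] turn 0.1 j1,6 [ 21. -38.] w 0.0556
```

```bash
python3 -m pendant '[[[0.001,0.004,0.04,0,0,0,0.27],[0.001,0.004,0.08,0,0,0,0.27],[0.001,0.004,0.1,0,0,0,0.27],[0.001,0.004,0.11,0,0,0,0.27],[0.001,0.004,0.114,0,0,0,0.27]]]'
python3 -m pendant '[[[0,0,0,0,0,0,0.27],[0,0,0,0,0,0,-1],[0,0,0,0,0,0,-1],[0,0,0,0,0,0,-1],[0,0,0,0,0,0,-1]]]'
python3 -m pendant '[[[0,0,0,0,0,0,-1],[0,0,-0.02,0,0,0,-1],[0,0,-0.05,0,0,0,-1],[0,0,-0.09,0,0,0,-1],[0,0,-0.12,0,0,0,-1]]]'
python3 go.py 0.5105 -0.2645 0.32 78.7
```

```text
time_s: 20.55
tcp_pos: [0.521, -0.0019, 0.1857]
eef_rot: [179.9, -0.1, -106.7]
contact_force: [-0.5, 0.1, -0.6]
gripper_width: 0.0557
gripper_force: 0.0
time_s: 21.05
tcp_pos: [0.5207, -0.0028, 0.1875]
eef_rot: [-179.9, 0.0, -106.8]
contact_force: [-1.0, 0.6, 4.5]
gripper_width: 0.0338
gripper_force: 35.0
time_s: 21.55
tcp_pos: [0.5203, -0.0029, 0.3085]
eef_rot: [-180.0, 0.0, -106.8]
contact_force: [1.2, -0.6, -1.8]
gripper_width: 0.0335
gripper_force: 35.0
t 21.6 pos [ 0.5203 -0.0029  0.3085] [-1.7997e+02  2.0000e-02 -1.0681e+02] shift [ 0.2532 -0.0663 -0.0115] turn -5.5 j1,6 [ 21. -38.] w 0.0335
```

```bash
python3 -m pendant '[[[0.126,-0.033,-0.011,0,0,0,-1],[0.126,-0.033,-0.011,0,0,0,-1],[0.126,-0.033,-0.011,0,0,0,-1],[0.126,-0.033,-0.011,0,0,0,-1],[0.126,-0.033,-0.011,0,0,0,-1]]]' |sed -n 2p
python3 -m pendant '[[[0.127,-0.033,0,0,0,-5.5,-1],[0.127,-0.033,0,0,0,-5.5,-1],[0.127,-0.033,0,0,0,-5.5,-1],[0.127,-0.033,0,0,0,-5.5,-1],[0.127,-0.033,0,0,0,-5.5,-1]]]' |sed -n 2p
python3 - <<'E'
from h import *
p=r.camera_params("wrist"); im=r.capture("wrist")
cv2.imwrite("pics/w5.png",im[:,:,::-1])
E
python3 go.py 0.5105 -0.2645 0.19 78.7
```

```text
tcp_pos: [0.5151, -0.1337, 0.3173]
tcp_pos: [0.5104, -0.2639, 0.317]
t 22.6 pos [ 0.5105 -0.2633  0.3172] [ 1.7995e+02  2.0000e-02 -1.0130e+02] shift [ 0.0011 -0.0003  0.1272] turn -0.0 j1,6 [-8. -3.] w 0.0341
```

View pics/w5.png

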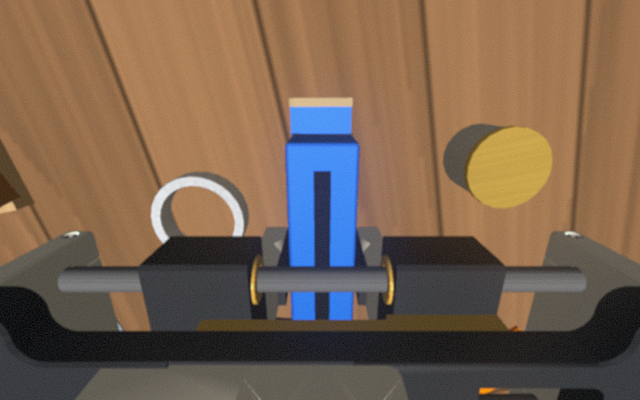

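Blue is aligned too (stop at row 99, columns 289–353), with the tape and tin clear on either side. Lowering, releasing and retreating upwards.

```bash
python3 -m pendant '[[[0.001,0,0.04,0,0,0,-1],[0.001,0,0.08,0,0,0,-1],[0.001,0,0.105,0,0,0,-1],[0.001,0,0.115,0,0,0,-1],[0.001,0,0.12,0,0,0,-1]]]'|sed -n 2,4p
python3 -m pendant '[[[0,0,0.002,0,0,0,-1],[0,0,0.004,0,0,0,-1],[0,0,0.006,0,0,0,-1],[0,0,0.0073,0,0,0,-1],[0,0,0.0073,0,0,0,-1]]]'
python3 -m pendant '[[[0,0,0,0,0,0,0.3],[0,0,0,0,0,0,0.3],[0,0,0,0,0,0,0.3],[0,0,-0.03,0,0,0,0.3],[0,0,-0.08,0,0,0,0.3]]]'
python3 -m pendant '[[[0.0,0,-0.05,0,0,0,0.3],[0,0,-0.1,0,0,0,0.3],[0,0,-0.15,0,0,0,0.3],[0,0,-0.15,0,0,0,0.3],[0,0,-0.15,0,0,0,0.3]]]'
python3 - <<'E'
from h import *
im=r.capture("side"); cv2.imwrite("pics/s3.png",im[:,:,::-1])
E
```

```text
tcp_pos: [0.5106, -0.264, 0.1971]
eef_rot: [179.9, -0.0, -101.2]
contact_force: [-0.3, -0.0, -2.2]
time_s: 23.6
tcp_pos: [0.5103, -0.2652, 0.1907]
eef_rot: [-180.0, 0.0, -101.3]
contact_force: [0.5, -0.4, -2.1]
gripper_width: 0.0338
gripper_force: 35.0
time_s: 24.1
tcp_pos: [0.5091, -0.2648, 0.2682]
eef_rot: [179.6, 0.0, -101.3]
contact_force: [1.3, -0.7, -0.3]
gripper_width: 0.0569
gripper_force: 0.0
time_s: 24.6
tcp_pos: [0.5102, -0.265, 0.4223]
eef_rot: [-179.8, 0.0, -101.3]
contact_force: [-0.8, 1.2, -0.6]
gripper_width: 0.0571
gripper_force: 0.0
```

View pics/s3.png

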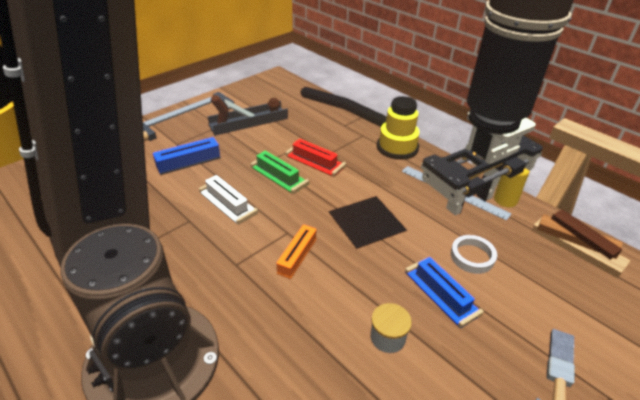

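All four blocks sit flat on their own cradles: white (228,197), green (279,170), red (315,156), blue (444,288). The tape and tin haven't moved and the gripper is clear.

```bash
python3 -c "
from plant import r
print(r.close_job())"
```

```text
the job is handed in; nothing more can be done
None
```

I parked all four blocks flat on the cradles of their own colours, green and white before red and blue, left the tape and tin where they were, and handed the job in at about 25 s; no verdict was returned.

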